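Refill the self-levelling carton lift and set its stock dial

TASK

Refill the green self-levelling carton lift: lay the brown flat carton lengthwise on its yellow sprung platform and let go so that it sinks into the well, then lay the blue flat carton lengthwise on top of it in the same way. Set both down gently, without dropping them or pushing the platform down to its stop, and leave the other things where they stand. Then turn the dial on the lift clockwise to the click marked with two dots, the number of cartons now loaded, and let go.

Things in the scene. Friction and masses are not known exactly. Their poses are not given: they have to be found in the camera images.
- lift: Green carton lift, fixed. Origin: on the table under its well's centre; y along the well, x across (away from the robot at yaw 0), z up. Well: open pit 80 (x) by 146 mm (y), 6 mm walls, rim 100 mm up, a 36 mm slot in the -x wall. A black dial panel, as high, adjoins the -y end; dial axis at x = 0, y = -131 mm. It covers x -46 to 46, y -183 to 79 mm.
- platform_top (a point): Centre of the upper face of the yellow sprung platform (76 x 142 mm) in the well; axes as the lift's. Empty, it stands 103 mm above the table, 3 mm above the rim. Laid inside the well's outline, each carton sinks 15 to 22 mm, so the top of the stack stays 0 to 12 mm above the rim: fingers beside a carton have room only above the rim.
- platform (a joint): How far the platform has sunk, in m: 0 empty, 0.07 at its bottom stop (beyond 0.062 counts as pushed to the stop). Spring 90 N/m with damping 8 N s/m. Sinking faster than 0.35 m/s counts as a carton dropped or slammed; let go while touching the platform, a carton sinks more slowly than that.
- dial (a joint): Turn of the dial in rad, growing clockwise seen from above. It clicks and rests at 0 (ring), 0.6 (one dot), 1.2 (two dots) and 1.8 (three dots); it starts at the ring or at one dot. Turning takes under 0.15 N m; let go within 0.2 rad of a click it settles there.
- dial_grip (a point): On the dial's vertical axis, 120 mm above the table, where its white upright bar is gripped: 50 mm long, 12 mm thick, 106 to 130 mm above the table, red line on the pointer half. In the lift's frame the bar's pointer stands at the angle 0.9 rad minus the joint value from +x towards +y. (The point's own axes turn with the dial and match the lift's at 0.)
- carton_brown: Brown patterned flat carton, 56 mm (x) by 120 mm (y) by 22 mm (z), about 0.18 kg, lying flat. Origin: centre of its underside, z up. To be gripped across its 56 mm width.
- carton_blue: Light blue patterned flat carton, 50 mm (x) by 112 mm (y) by 20 mm (z), about 0.18 kg, lying flat. Origin: centre of its underside, z up. To be gripped across its 50 mm width.
- sweet_tub: Bystander: clear tub of sweets with a white lid, 69 mm across, 97 mm high. Origin: centre of its underside.
- tub_red: Bystander: clear tub of sweets with a red lid, 69 mm across, 97 mm high. Origin: centre of its underside.
- mint_tin: Bystander: round tin with a red striped lid, 67 mm across, 23 mm high. Origin: centre of its underside.
- price_block: Bystander: small white card in a wooden foot, 22 x 64 x 58 mm high. Origin: centre of its underside.
- choc_bar: Bystander: red wrapped bar lying flat, 40 x 125 x 16 mm. Origin: centre of its underside.
- gift_box: Bystander: pink and white gift box with a red ribbon, 63 x 63 x 64 mm high. Origin: centre of its underside.

How it is judged:
By the outcome, as a careful person would: the job done as asked, in the order asked, and still so for the second after the job is handed in, with the robot touching nothing.
It also fails if it takes over 72 s, if anything falls off the work surface, if the arm or the gripper's body presses on something with over 40 N, if the wrist force passes 120 N, or if a joint passes its speed limit or range.

ROBOT

A 6-joint arm with a two-finger parallel gripper is mounted at the origin on a cart in front of the work surface, level with it; the furniture and walls round the work are solid. World frame = base frame: x ahead of the robot, y to its left, z up, the work surface at z = 0. Lengths are in m, angles in rad, forces in N, time in s.
With the tool pointing down it reaches from about 0.25 to 0.8 m from the base axis. Payload 8.5 kg.
Tool frame: the origin (TCP) lies at the centre of the arm's flange, where the gripper is bolted on; the fingertips stand 173 mm ahead of it and the grasp point (between the pads) lies 155 mm ahead of it; z points along the fingers, y is the line along which they close (so a half turn about z gives the same grasp; the last joint's range is limited). The gripper opens to 85 mm and grips with 20 to 120 N. Pads are 22 mm wide; open, the fingers measure 114 mm over their backs; the gripper's body (76 mm by 85 mm) begins 54 mm behind the grasp point. The pads swing forward as they close: fully open they stand 13 mm farther back than shut.
Start: joints at [1.329, 0.238, -0.013, 1.319, 0, 1.571], TCP at [0.126, 0.51, 0.405] pointing down, gripper open.
Joint ranges: [-2.66, 2.66], [-1.03, 1.9], [-1.14, 1.46], [-1.82, 2.27], [-1.45, 1.34], [-3.14, 3.14]. Speed limits (rad/s): [2.22, 2.22, 2.79, 3.14, 3.14, 3.14].

INTERFACE

Orientations are given as a rotation vector (axis times angle).
In Python, from rig import robot, get_image, camera_info, nets gives the robot as it stands.
- The arm moves only by the tool jog_arm, never from a script. Its argument "series" is a list that holds one entry, the list of rows, each a list of 7 numbers: the turn, a rotation vector about the tool's x, y, z in degrees, then the shift along the tool's x, y, z in mm, then the closure, from -1 (fully open) to 1 (shut). A call has 1 to 8 rows; each row shifts and turns the commanded pose from where the row before left it, along the tool's axes as they then stand; what a row does not reach is not made up. A row lasts 1/12 s, in which the tool goes at most 41.7 mm and 7.16 degrees, less where a joint would pass 70% of its speed; a pose out of reach is approached as far as the arm can. A call with a gripper value outside its range is refused whole. The fingers move at their own pace and stop on an object; "newtons" is the grip in N (left out, the last holds). Time passes only in rows, so rows that do not move let the fingers close. It gives the time, the measured TCP pose, the force, the opening and the grip force at its end, in the units of the state.
- robot.observe(): the state, without advancing time (a new reading comes with each control period).
- get_image(name): name is "side" or "top" or "wrist"; returns the picture (400x640x3 uint8, red, green, blue); there is no depth.
- camera_info(name): a dict with "camera_matrix" (3x3 intrinsics, pixels), "distortion" ([k1, k2, p1, p2, k3] as OpenCV has them; the pictures are not rectified), "cam_to_world" (4x4, takes a point from camera to world coordinates); the wrist camera has in their place "T_tool_cam" (4x4, takes a point from camera to tool coordinates, whose origin is the TCP and whose axes are the flange's). Camera axes: x right, y up, looking along -z (the intrinsics and any distortion apply to the point x, -y, -z); pixel columns grow to the right and rows downward; lengths in m; the calibration is good to about 2 mm. A picture is of the moment at which its call begins: read the wrist's pose just before it. camera_info takes no time and is no camera call.
- robot.sign_off(): hands the job in; it is judged then, once.
Trained networks look in the newest picture that a camera, given by its name, has taken for a name from the list of things; names that differ only in an ending like _2 or _b are one class to them, and where a whole thing is asked for, a point or a joint stands for the part that bears it (a point fixed in the world has none). Each returns a list of dicts, best first, with "conf" (0 to 1); they miss things now and then, are a little off and sometimes report something else, mostly with a low value. They report only what shows in the picture. A call takes as long as a camera call.
- nets.find_in(camera, label): "position" ([x, y, z] in m, in the coordinates of the camera as it stood for that picture, good to about 4 mm: the middle of the surface that is visible of it).
- nets.masks_of(camera, label): "pixels" (400x640 bool, what is visible of it).
- nets.spot_point(camera, label): "position" ([x, y, z] in m, in the coordinates of the camera as it stood for that picture, good to about 4 mm: a listed point, or the origin of a listed thing).
The state is a dict: "t": time; "joint_pos": joint angles; "qvel": joint speeds; "tau": joint torques, N m; "ee_pos": TCP position; "tcp_rot": TCP orientation; "wrist_force": force on the tool from outside, world axes, zero at the start; "torque": the same for the moment, N m; "finger_gap": finger opening in m; "grip_force": force on a finger pad.
Only numpy, scipy, OpenCV 4.12 (cv2) and the standard library are available. Lean on these libraries where they do the work, as an engineer would, in place of code of your own. Each camera call takes 0.05 s, during which the arm holds its last target. There are 200 camera calls.

## Working session

There is one attempt and no reset: what is moved stays moved. The work goes in short steps, Python scripts to look and compute and a tool call to move; the robot and the scene stay as the last step left them, time stands still between calls to the robot, and variables do not carry over. Pictures are saved under pics/ and viewed, at most 13 in all, crops included, and the job is handed in when it is done.

Besides the shell and the picture viewer there is one more tool, called after "Emit:" in YAML: its name, and indented under it one key for each argument. jog_arm: Moves the arm, as the interface text tells. Its arguments: {"type":"object","properties":{"series":{"type":"array"},"newtons":{"type":"number"}},"required":["series"]}

```bash
mkdir -p pics
cat > h.py <<'E'
import numpy as np, cv2
from scipy.spatial.transform import Rotation as R
from rig import robot,get_image,camera_info,nets
def c2w(cam,s=None):
    i=camera_info(cam)
    if cam!='wrist': return np.array(i['cam_to_world'])
    s=s or robot.observe(); T=np.eye(4); T[:3,:3]=R.from_rotvec(s['tcp_rot']).as_matrix(); T[:3,3]=s['ee_pos']
    return T@np.array(i['T_tool_cam'])
def ray_to_z(cam,uv,z,T):
    i=camera_info(cam); p=cv2.undistortPoints(np.array(uv,float).reshape(-1,1,2),np.array(i['camera_matrix']),np.array(i['distortion'])).reshape(-1,2)
    d=np.c_[p[:,0],-p[:,1],-np.ones(len(p))]@T[:3,:3].T
    o=T[:3,3]; return o+d*((z-o[2])/d[:,2])[:,None]
def outline(cam,label,z,T):
    "min-area rectangle of the mask's contour projected to height z"
    m=nets.masks_of(cam,label)
    if not m: return None
    c=max(cv2.findContours(m[0]['pixels'].astype(np.uint8),cv2.RETR_EXTERNAL,cv2.CHAIN_APPROX_NONE)[0],key=cv2.contourArea)
    w=ray_to_z(cam,c.reshape(-1,2),z,T)[:,:2]
    (cx,cy),(a,b),ang=cv2.minAreaRect((w*1000).astype(np.float32))
    return m[0]['conf'],np.round([cx,cy,a,b,ang],1)
def save(cam,n): cv2.imwrite(f'pics/{n}.png',get_image(cam)[:,:,::-1])
E
python3 - <<'E'
from h import *
s=robot.observe(); print({k:np.round(v,3) for k,v in s.items()})
for c in ['top','side']:
    save(c,c+'0'); T=c2w(c); print(c,T[:3,3].round(3))
    for l in ['lift','platform_top','dial_grip','carton_brown','carton_blue','sweet_tub','tub_red','mint_tin','price_block','choc_bar','gift_box']:
        r=nets.spot_point(c,l)
        print(l,[(round(x['conf'],2),(T@np.r_[x['position'],1])[:3].round(3)) for x in r[:2]])
    for l,z in [('carton_brown',.022),('carton_blue',.02),('platform_top',.103),('dial_grip',.13)]: print(l,outline(c,l,z,T))
E
```

```text
{'t': np.float64(0.0), 'joint_pos': array([ 1.329,  0.239, -0.014,  1.319,  0.   ,  1.571]), 'qvel': array([-0.001,  0.002,  0.002, -0.001, -0.002, -0.001]), 'tau': array([-1.0000e-03, -5.3878e+01,  3.4644e+01,  1.8000e-02, -0.0000e+00,
       -0.0000e+00]), 'ee_pos': array([0.126, 0.51 , 0.404]), 'tcp_rot': array([-3.790e-01, -3.118e+00,  2.000e-03]), 'wrist_force': array([-0.165, -0.433,  0.645]), 'torque': array([ 0.03 , -0.   ,  0.032]), 'grip_force': np.float64(0.0), 'finger_gap': np.float64(0.085)}
top [0.208 0.01  1.747]
lift [(0.69, array([0.523, 0.068, 0.   ])), (0.4, array([ 0.447, -0.502, -0.001]))]
platform_top [(0.79, array([0.523, 0.069, 0.102]))]
dial_grip [(0.73, array([0.524, 0.065, 0.002])), (0.72, array([ 0.495, -0.06 ,  0.113]))]
carton_brown [(0.77, array([ 0.478, -0.382, -0.001])), (0.32, array([0.521, 0.067, 0.   ]))]
carton_blue [(0.92, array([0.468, 0.341, 0.002]))]
sweet_tub [(0.91, array([0.547, 0.532, 0.002]))]
tub_red [(0.87, array([0.423, 0.524, 0.004]))]
mint_tin [(0.67, array([ 0.377, -0.194,  0.002]))]
price_block [(0.55, array([ 0.449, -0.501, -0.   
[... 645 characters left out ...]
  0.002]))]
carton_blue [(0.83, array([0.464, 0.339, 0.007]))]
sweet_tub [(0.6, array([ 0.543,  0.531, -0.002]))]
tub_red [(0.66, array([0.426, 0.523, 0.001])), (0.56, array([0.523, 0.065, 0.001]))]
mint_tin [(0.61, array([ 0.361,  0.241, -0.002]))]
price_block [(0.51, array([ 0.45 , -0.506,  0.001]))]
choc_bar [(0.65, array([ 0.363,  0.24 , -0.001])), (0.54, array([0.543, 0.533, 0.001]))]
gift_box [(0.56, array([ 0.553, -0.556,  0.002]))]
carton_brown (0.59, array([ 460.4, -391.5,   85. ,  153.9,   21.4]))
carton_blue (0.57, array([450.5, 341.4,  82.8, 124.3,   6. ]))
platform_top (0.79, array([515. ,  67.1, 144.8,  95.1,  73.9]))
dial_grip (0.43, array([464.4, -46.2,  22.3,  66.3,  68.3]))
```

View pics/top0.png

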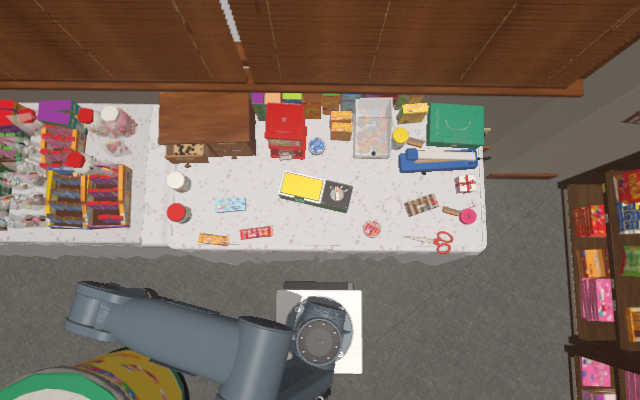

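View pics/side0.png

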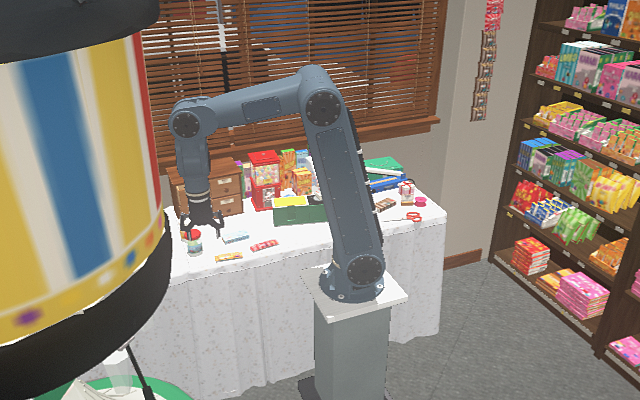

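The top view shows the lift at about (315,190), yawed about -12°, with the brown carton at (421,205) and the blue one at (230,204). The side view agrees with this. A red machine stands behind the lift at (285,130) in the top view. The network positions match both pictures, so I'm moving to brown.

Emit:
jog_arm:
  series:
    - [[0,0,7.1,0,0,0,-1],[0,0,7.1,0,0,0,-1],[0,0,7.1,0,0,0,-1],[0,0,7.1,0,0,0,-1],[0,0,7.1,0,0,0,-1],[0,0,7.1,0,0,0,-1],[0,0,7.1,0,0,0,-1],[0,0,7.1,0,0,0,-1]]
  newtons: 40

```text
t: 2.27
ee_pos: [0.1257, 0.5097, 0.4047]
tcp_rot: [1.824, 2.558, -0.0]
wrist_force: [-0.6, -0.4, 0.0]
finger_gap: 0.0853
grip_force: 0.0
```

Emit:
jog_arm:
  series:
    - [[0,0,0,-30,1,0,-1],[0,0,0,-30,1,0,-1],[0,0,0,-30,1,0,-1],[0,0,0,-30,1,0,-1],[0,0,0,-30,1,0,-1],[0,0,0,-30,1,0,-1],[0,0,0,-30,1,0,-1],[0,0,0,-30,1,0,-1]]

```text
t: 2.93
ee_pos: [0.2128, 0.2845, 0.4048]
tcp_rot: [1.816, 2.563, 0.001]
wrist_force: [1.0, -0.6, 0.4]
finger_gap: 0.0854
grip_force: 0.0
```

Emit:
jog_arm:
  series:
    - [[0,0,0,-30,1,0,-1],[0,0,0,-30,1,0,-1],[0,0,0,-30,1,0,-1],[0,0,0,-30,1,0,-1],[0,0,0,-30,1,0,-1],[0,0,0,-30,1,0,-1],[0,0,0,-30,1,0,-1],[0,0,0,-30,1,0,-1]]

```text
t: 3.6
ee_pos: [0.2998, 0.0606, 0.405]
tcp_rot: [1.816, 2.563, 0.001]
wrist_force: [0.6, 0.0, -0.2]
finger_gap: 0.0853
grip_force: 0.0
```

Emit:
jog_arm:
  series:
    - [[0,0,0,-30,1,0,-1],[0,0,0,-30,1,0,-1],[0,0,0,-30,1,0,-1],[0,0,0,-30,1,0,-1],[0,0,0,-30,1,0,-1],[0,0,0,-30,1,0,-1],[0,0,0,-30,1,0,-1],[0,0,0,-30,1,0,-1]]

```text
t: 4.27
ee_pos: [0.387, -0.1634, 0.4049]
tcp_rot: [1.817, 2.562, 0.0]
wrist_force: [0.4, 0.5, -0.5]
finger_gap: 0.0858
grip_force: 0.0
```

Emit:
jog_arm:
  series:
    - [[0,0,0,-30,1,0,-1],[0,0,0,-30,1,0,-1],[0,0,0,-30,1,0,-1],[0,0,0,-30,1,0,-1],[0,0,0,-30,1,0,-1],[0,0,0,0,0,0,-1],[0,0,0,0,0,0,-1]]

```text
t: 4.85
ee_pos: [0.4415, -0.3027, 0.404]
tcp_rot: [-1.818, -2.561, 0.0]
wrist_force: [0.1, 0.4, 0.1]
finger_gap: 0.0853
grip_force: 0.0
```

```bash
cat >> h.py <<'E'
def tool_delta(target,yaw=None):
    "world target xyz (m) -> shift in tool axes (mm); yaw: wanted heading of tool y, deg -> turn about tool z"
    s=robot.observe(); M=R.from_rotvec(s['tcp_rot']).as_matrix(); y=np.degrees(np.arctan2(M[1,1],M[0,1]))
    d=np.round(M.T@(np.array(target)-s['ee_pos'])*1000,1)
    print('tool yaw',y.round(2),'ee',np.round(s['ee_pos'],4),'shift',d,'turn',None if yaw is None else round((y-yaw+90)%180-90,2))
def fit(l,z,n):
    s=robot.observe(); T=c2w('wrist',s); save('wrist',n)
    print(l,outline('wrist',l,z,T),[(round(x['conf'],2),(T@np.r_[x['position'],1])[:3].round(4)) for x in nets.spot_point('wrist',l)])
E
python3 - <<'E'
from h import *
fit('carton_brown',.022,'w1'); tool_delta([.476,-.388,.25],19)
E
```

```text
carton_brown (0.85, array([ 472.1, -386.9,   55.2,  123.5,   19.4])) [(0.86, array([ 0.471 , -0.3863,  0.0012]))]
tool yaw 19.37 ee [ 0.4409 -0.3008  0.4048] shift [-93.9   4.2 154.7] turn 0.37
```

View pics/w1.png

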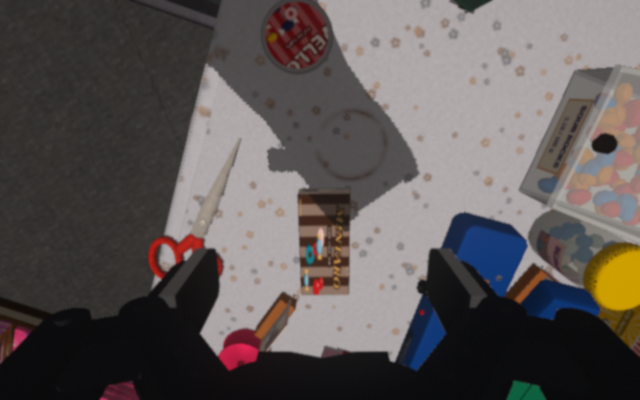

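The brown carton shows upright at (325,240) in the wrist picture, centred at (472,-387) mm with yaw 19.4°, which matches the tool. I'll go over it and down.

Emit:
jog_arm:
  series:
    - [[0,0,0,-23,0.2,0,-1],[0,0,0,-23,0.2,0,-1],[0,0,0,-23,0.2,20,-1],[0,0,0,-22.6,0,30,-1],[0,0,0,0,0,35,-1],[0,0,0,0,0,35,-1],[0,0,0,0,0,30,-1],[0,0,0,0,0,20,-1]]

```text
t: 5.67
ee_pos: [0.4714, -0.3861, 0.2322]
tcp_rot: [-1.814, -2.562, -0.0]
wrist_force: [0.4, 0.1, -0.2]
finger_gap: 0.0854
grip_force: 0.0
```

Emit:
jog_arm:
  series:
    - [[0,0,0,0,0,20,-1],[0,0,0,0,0,15,-1],[0,0,0,0,0,12,-1],[0,0,0,0,0,9,-1],[0,0,0,0,0,4,-1],[0,0,0,0,0,0,-1],[0,0,0,0,0,0,-1]]

```text
t: 6.25
ee_pos: [0.4724, -0.3876, 0.1754]
tcp_rot: [1.816, 2.563, -0.0]
wrist_force: [-0.0, 0.3, -0.1]
finger_gap: 0.0859
grip_force: 0.0
```

Emit:
jog_arm:
  series:
    - [[0,0,0,0,0,0,0],[0,0,0,0,0,0,0.6],[0,0,0,0,0,0,1],[0,0,0,0,0,0,1],[0,0,0,0,0,0,1],[0,0,0,0,0,0,1],[0,0,0,0,0,0,1],[0,0,0,0,0,0,1]]

```text
t: 6.92
ee_pos: [0.4724, -0.388, 0.1757]
tcp_rot: [1.816, 2.562, -0.0]
wrist_force: [0.7, 1.0, 6.6]
finger_gap: 0.0551
grip_force: 43.1
```

Emit:
jog_arm:
  series:
    - [[0,0,0,0,0,-10,1],[0,0,0,0,0,-20,1],[0,0,0,0,0,-30,1],[0,0,6.3,0,0,-30,1],[0,0,6.3,0,0,-30,1],[0,0,6.3,0,0,-30,1],[0,0,6.3,0,0,-20,1],[0,0,6.3,0,0,-10,1]]

```text
t: 7.58
ee_pos: [0.4723, -0.388, 0.3588]
tcp_rot: [2.446, 1.964, 0.001]
wrist_force: [0.5, -0.6, -2.2]
finger_gap: 0.055
grip_force: 43.2
```

Emit:
jog_arm:
  series:
    - [[0,0,0,15,-2,0,1],[0,0,0,25,-3,0,1],[0,0,0,30,-4,0,1],[0,0,0,30,-4,0,1],[0,0,0,30,-4,0,1],[0,0,0,30,-4,0,1],[0,0,0,30,-4,0,1],[0,0,0,30,-4,0,1]]

```text
t: 8.25
ee_pos: [0.4894, -0.1645, 0.3543]
tcp_rot: [-2.441, -1.976, 0.001]
wrist_force: [-0.1, -0.9, -1.8]
finger_gap: 0.0549
grip_force: 43.2
```

Emit:
jog_arm:
  series:
    - [[0,0,0,30,-4,0,1],[0,0,0,30,-4,0,1],[0,0,0,30,-4,0,1],[0,0,0,25,-3,0,1],[0,0,0,20,-1,0,1],[0,0,0,0,0,0,1],[0,0,0,0,0,0,1]]

```text
t: 8.83
ee_pos: [0.5024, -0.03, 0.3544]
tcp_rot: [-2.439, -1.979, 0.001]
wrist_force: [0.3, -0.2, -1.3]
finger_gap: 0.0549
grip_force: 43.1
```

Run:
```python
from h import *
s=robot.observe(); T=c2w('wrist',s); save('wrist','w2')
for l,z in [('platform_top',.103),('carton_brown',s['ee_pos'][2]-.154)]: print(l,outline('wrist',l,z,T),[(round(x['conf'],2),(T@np.r_[x['position'],1])[:3].round(4)) for x in nets.spot_point('wrist',l)])
tool_delta([.523,.068,.2787],-12); print(s['wrist_force'],s['finger_gap'])
```

```text
platform_top (0.91, array([519.7,  53.7,  68.3,  76.2,  78. ])) [(0.74, array([0.5219, 0.0671, 0.1023])), (0.59, array([ 0.4988, -0.0291,  0.1791]))]
carton_brown (0.67, array([503.8, -19.6,  98.8,  55.4,  78.4])) [(0.76, array([ 0.5034, -0.0298,  0.1765]))]
tool yaw -12.2 ee [ 0.5027 -0.032   0.3546] shift [102.1  -1.3  75.9] turn -0.2
[ 0.27156708 -0.20178607 -1.33523442] 0.05485548276881257
```

View pics/w2.png

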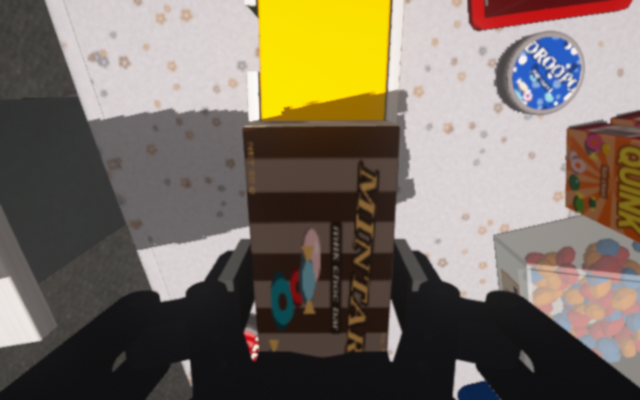

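The platform's visible edges run from column 258 to 390, in line with the carton (mid column ~322). The yaw agrees as well. I'll move over it and lower gently.

Emit:
jog_arm:
  series:
    - [[0,0,0,15,-0.5,0,1],[0,0,0,25,-0.5,0,1],[0,0,0,25,0,0,1],[0,0,0,20,0,0,1],[0,0,0,16,0,10,1],[0,0,0,0,0,16,1],[0,0,0,0,0,16,1],[0,0,0,0,0,12,1]]

```text
t: 9.75
ee_pos: [0.5231, 0.0673, 0.2995]
tcp_rot: [-2.444, -1.973, 0.002]
wrist_force: [-0.2, -0.3, -2.8]
finger_gap: 0.0548
grip_force: 43.1
```

Emit:
jog_arm:
  series:
    - [[0,0,0,0,0,7,1],[0,0,0,0,0,5,1],[0,0,0,0,0,4,1],[0,0,0,0,0,3,1],[0,0,0,0,0,2.5,1],[0,0,0,0,0,0,1],[0,0,0,0,0,0,1]]

```text
t: 10.33
ee_pos: [0.5233, 0.0676, 0.2795]
tcp_rot: [2.444, 1.973, 0.001]
wrist_force: [-0.6, -0.0, -1.7]
finger_gap: 0.0547
grip_force: 43.1
```

Run:
```python
from h import *
tool_delta([.5227,.0679,.278],-12); print(robot.observe()['wrist_force'])
```

```text
tool yaw -12.16 ee [0.5233 0.0676 0.2795] shift [ 0.2 -0.7  1.5] turn -0.16
[-0.59859325 -0.04704301 -1.67209675]
```

Emit:
jog_arm:
  series:
    - [[0,0,0,0,0,1,1],[0,0,0,0,0,0.8,1],[0,0,0,0,0,0,1],[0,0,0,0,0,0,1]]

```text
t: 10.67
ee_pos: [0.5233, 0.0677, 0.2775]
tcp_rot: [2.444, 1.974, 0.0]
wrist_force: [0.3, 0.1, -2.2]
finger_gap: 0.0548
grip_force: 43.2
```

Emit:
jog_arm:
  series:
    - [[0,0,0,0,0,0,0.2],[0,0,0,0,0,0,0],[0,0,0,0,0,0,-0.2],[0,0,0,0,0,0,-0.5],[0,0,0,0,0,0,-1],[0,0,0,0,0,0,-1],[0,0,0,0,0,0,-1],[0,0,0,0,0,0,-1]]

```text
t: 11.33
ee_pos: [0.5232, 0.0677, 0.2775]
tcp_rot: [2.444, 1.974, 0.0]
wrist_force: [-0.4, 0.6, 0.4]
finger_gap: 0.0855
grip_force: 0.0
```

Emit:
jog_arm:
  series:
    - [[0,0,0,0,0,-15,-1],[0,0,0,0,0,-30,-1],[0,0,0,0,0,-30,-1],[0,0,0,0,0,-30,-1],[0,0,0,0,0,-20,-1],[0,0,0,0,0,0,-1],[0,0,0,0,0,0,-1]]

```text
t: 11.92
ee_pos: [0.5234, 0.0677, 0.4033]
tcp_rot: [2.443, 1.973, 0.003]
wrist_force: [-0.0, 0.4, -0.1]
finger_gap: 0.0855
grip_force: 0.0
```

Run:
```python
from h import *
fit('carton_brown',.107,'w3'); tool_delta([.467,.341,.35],4)
T=c2w('top');get_image('top');print(outline('top','carton_blue',.02,T))
```

```text
carton_brown (0.78, array([522.8,  67. , 119.7,  54.5,  78.4])) [(0.8, array([0.5215, 0.0673, 0.0853]))]
tool yaw -12.16 ee [0.5229 0.0676 0.4012] shift [ 255.5 -112.1   51.2] turn -16.16
(0.71, array([468.6, 339.3,  57. , 118.4,   6.1]))
```

View pics/w3.png

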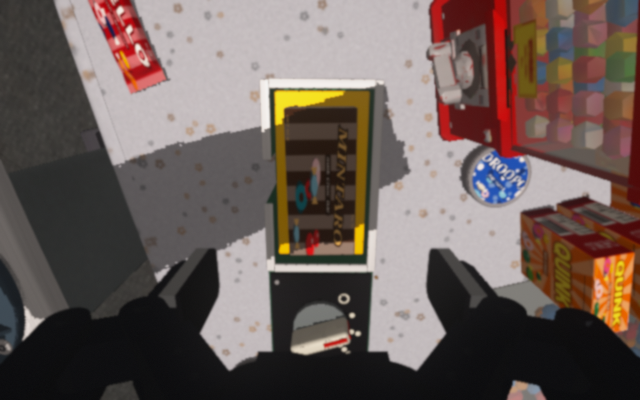

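Brown sits in the well, centred and aligned, at (322,180) in the wrist picture; its underside is at about 85 mm. The dial is at (325,325). On to blue.

Emit:
jog_arm:
  series:
    - [[0,0,-5.4,0,0,0,-1],[0,0,-5.4,0,0,0,-1],[0,0,-5.4,0,0,0,-1],[0,0,0,25,-5,0,-1],[0,0,0,35,-7,0,-1],[0,0,0,35,-8,0,-1],[0,0,0,35,-8,0,-1],[0,0,0,30,-6,0,-1]]

```text
t: 12.83
ee_pos: [0.4771, 0.2265, 0.4016]
tcp_rot: [-2.141, -2.298, 0.002]
wrist_force: [0.5, 0.1, -0.3]
finger_gap: 0.0855
grip_force: 0.0
```

Emit:
jog_arm:
  series:
    - [[0,0,0,20,-3,0,-1],[0,0,0,0,0,0,-1],[0,0,0,0,0,0,-1]]

```text
t: 13.08
ee_pos: [0.4732, 0.2455, 0.4015]
tcp_rot: [-2.139, -2.301, 0.003]
wrist_force: [-0.8, -0.4, 0.3]
finger_gap: 0.0854
grip_force: 0.0
```

Run:
```python
from h import *
fit('carton_blue',.02,'w4'); tool_delta([.467,.341,.175],4)
```

```text
carton_blue (0.78, array([465.9, 339.2,  51.2, 110.5,   5.1])) [(0.64, array([ 0.4647,  0.3384, -0.0065]))]
tool yaw 4.01 ee [0.4738 0.2439 0.402 ] shift [9.750e+01 2.000e-01 2.269e+02] turn 0.01
```

View pics/w4.png

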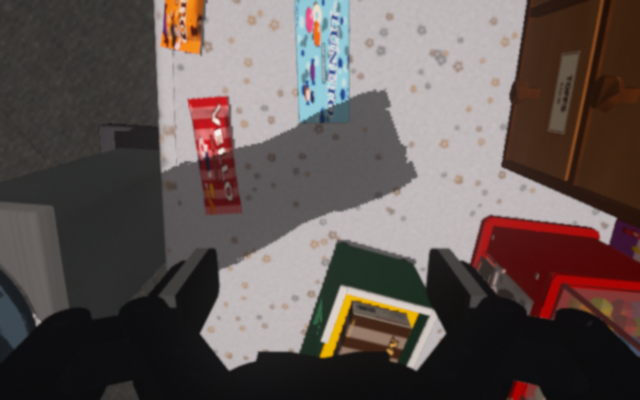

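Blue is at (323,60) in the wrist picture: centre (466,340) mm, yaw about 4.6°, clear of its neighbours. I'll go over it and down.

Emit:
jog_arm:
  series:
    - [[0,0,-0.6,20,0,0,-1],[0,0,0,26,-0.5,0,-1],[0,0,0,26,-0.5,15,-1],[0,0,0,24,0,30,-1],[0,0,0,0,0,35,-1],[0,0,0,0,0,35,-1],[0,0,0,0,0,35,-1],[0,0,0,0,0,25,-1]]

```text
t: 13.9
ee_pos: [0.4648, 0.3387, 0.2245]
tcp_rot: [-2.131, -2.308, 0.004]
wrist_force: [-1.3, -1.0, 0.5]
finger_gap: 0.0854
grip_force: 0.0
```

Emit:
jog_arm:
  series:
    - [[0,0,0,0,0,20,-1],[0,0,0,0,0,14,-1],[0,0,0,0,0,9,-1],[0,0,0,0,0,7,-1],[0,0,0,0,0,0,-1],[0,0,0,0,0,0,-1]]

```text
t: 14.4
ee_pos: [0.4654, 0.34, 0.1778]
tcp_rot: [2.13, 2.309, 0.0]
wrist_force: [0.3, -0.1, -0.2]
finger_gap: 0.0851
grip_force: 0.0
```

Emit:
jog_arm:
  series:
    - [[0,0,0,0,0,0,0],[0,0,0,0,0,0,0.6],[0,0,0,0,0,0,1],[0,0,0,0,0,0,1],[0,0,0,0,0,0,1],[0,0,0,0,0,0,1],[0,0,0,0,0,0,1],[0,0,0,0,0,0,1]]

```text
t: 15.07
ee_pos: [0.4653, 0.3404, 0.1784]
tcp_rot: [2.129, 2.31, 0.002]
wrist_force: [-0.4, -0.5, 5.5]
finger_gap: 0.0488
grip_force: 41.5
```

Emit:
jog_arm:
  series:
    - [[0,0,0,0,0,-10,1],[0,0,0,0,0,-20,1],[0,0,0,0,0,-30,1],[0,0,5.5,0,0,-30,1],[0,0,5.5,0,0,-30,1],[0,0,5.6,0,0,-30,1],[0,0,0,0,0,-20,1],[0,0,0,0,0,-10,1]]

```text
t: 15.73
ee_pos: [0.4652, 0.3404, 0.3613]
tcp_rot: [2.44, 1.978, 0.007]
wrist_force: [0.9, -0.3, -2.1]
finger_gap: 0.0488
grip_force: 42.4
```

Emit:
jog_arm:
  series:
    - [[0,0,0,-15,7,0,1],[0,0,0,-27,12,0,1],[0,0,0,-30,14,0,1],[0,0,0,-32,14,0,1],[0,0,0,-32,14,0,1],[0,0,0,-32,14,0,1],[0,0,0,-30,14,0,1],[0,0,0,-27,12,0,1]]

```text
t: 16.4
ee_pos: [0.5171, 0.0973, 0.3571]
tcp_rot: [-2.44, -1.979, 0.001]
wrist_force: [0.6, 0.8, -1.7]
finger_gap: 0.0487
grip_force: 42.3
```

Emit:
jog_arm:
  series:
    - [[0,0,0,-18,8,0,1],[0,0,0,-11,4,0,1],[0,0,0,0,0,0,1],[0,0,0,0,0,0,1]]

```text
t: 16.73
ee_pos: [0.5228, 0.0682, 0.3571]
tcp_rot: [-2.441, -1.977, 0.001]
wrist_force: [-0.4, -0.0, -1.6]
finger_gap: 0.0491
grip_force: 42.3
```

Run:
```python
from h import *
s=robot.observe();T=c2w('wrist',s); fit('carton_blue',s['ee_pos'][2]-.158,'w5'); tool_delta([.5228,.0675,.2835],-11.9)
```

```text
carton_blue (0.7, array([523.8,  75.6,  99.6,  50.2,  78.2])) [(0.94, array([0.5225, 0.0668, 0.1756]))]
tool yaw -11.87 ee [0.5228 0.0693 0.3573] shift [-1.8  0.4 73.8] turn 0.03
```

View pics/w5.png

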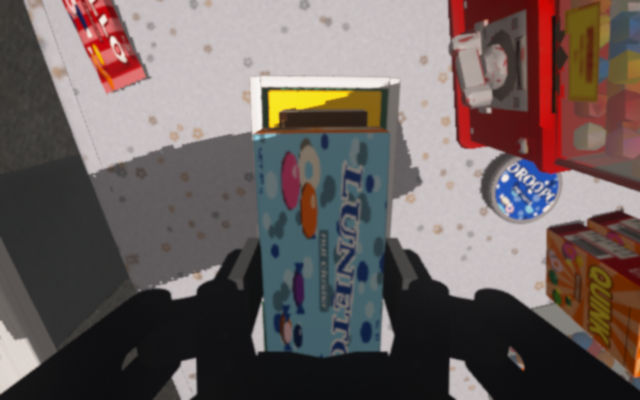

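Blue is squarely over the well: its far end is at row 132, with brown's end just behind it at row 115. The columns are centred too. I'll lower it slowly.

Emit:
jog_arm:
  series:
    - [[0,0,0,-0.5,0,10,1],[0,0,0,0,0,16,1],[0,0,0,0,0,16,1],[0,0,0,0,0,11,1],[0,0,0,0,0,7,1],[0,0,0,0,0,5,1],[0,0,0,0,0,3,1],[0,0,0,0,0,2,1]]

```text
t: 17.55
ee_pos: [0.5229, 0.0681, 0.2872]
tcp_rot: [2.44, 1.978, -0.0]
wrist_force: [0.3, 0.3, -1.4]
finger_gap: 0.0491
grip_force: 42.3
```

Emit:
jog_arm:
  series:
    - [[0,0,0,0,0,1.5,1],[0,0,0,0,0,1,1],[0,0,0,0,0,0,1],[0,0,0,0,0,0,1],[0,0,0,0,0,0,1],[0,0,0,0,0,0,1]]

```text
t: 18.05
ee_pos: [0.5229, 0.0678, 0.2851]
tcp_rot: [2.441, 1.978, 0.0]
wrist_force: [0.1, 0.2, -1.7]
finger_gap: 0.0489
grip_force: 42.3
```

Run:
```python
from h import *
tool_delta([.5228,.0675,.2835],-11.9); print(robot.observe()['wrist_force'])
save('side','s5'); i=cv2.imread('pics/s5.png')[180:240,250:350]; cv2.imwrite('pics/s5c.png',cv2.resize(i,None,fx=7,fy=7))
```

```text
tool yaw -11.96 ee [0.5229 0.0678 0.2851] shift [-0.3 -0.1  1.6] turn -0.06
[ 0.06813631  0.2388615  -1.73551828]
```

View pics/s5c.png

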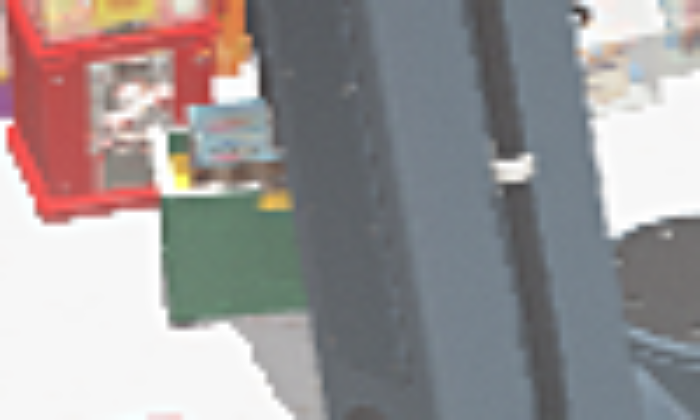

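The side crop shows blue right above brown at (230,140), level. I'll lower 2.5 mm more to be sure they touch, then let go.

Emit:
jog_arm:
  series:
    - [[0,0,0,0,0,1,1],[0,0,0,0,0,1,1],[0,0,0,0,0,0.5,1],[0,0,0,0,0,0,1],[0,0,0,0,0,0,1]]

```text
t: 18.52
ee_pos: [0.5228, 0.0678, 0.2823]
tcp_rot: [-2.441, -1.978, 0.0]
wrist_force: [-0.7, -0.2, -1.6]
finger_gap: 0.049
grip_force: 42.4
```

Emit:
jog_arm:
  series:
    - [[0,0,0,0,0,0,0.2],[0,0,0,0,0,0,0],[0,0,0,0,0,0,-0.2],[0,0,0,0,0,0,-0.5],[0,0,0,0,0,0,-1],[0,0,0,0,0,0,-1],[0,0,0,0,0,0,-1],[0,0,0,0,0,0,-1]]

```text
t: 19.18
ee_pos: [0.5229, 0.0678, 0.2825]
tcp_rot: [2.441, 1.978, 0.0]
wrist_force: [0.1, 0.8, -0.2]
finger_gap: 0.0859
grip_force: 0.0
```

Emit:
jog_arm:
  series:
    - [[0,0,0,0,0,-15,-1],[0,0,0,0,0,-30,-1],[0,0,0,0,0,-30,-1],[0,0,0,0,0,-30,-1],[0,0,0,-15,0,-15,-1],[0,0,0,-30,0,0,-1],[0,0,0,-30,0,0,-1],[0,0,0,-15,0,0,-1]]

```text
t: 19.85
ee_pos: [0.5036, -0.0221, 0.4029]
tcp_rot: [2.44, 1.977, -0.0]
wrist_force: [-0.0, 0.1, -0.6]
finger_gap: 0.0855
grip_force: 0.0
```

Emit:
jog_arm:
  series:
    - [[0,0,0,-20,0,0,-1],[0,0,0,0,0,0,-1],[0,0,0,0,0,0,-1]]

```text
t: 20.1
ee_pos: [0.4999, -0.0404, 0.4025]
tcp_rot: [2.442, 1.976, 0.0]
wrist_force: [0.7, 0.1, -0.1]
finger_gap: 0.0851
grip_force: 0.0
```

Run:
```python
from h import *
s=robot.observe();T=c2w('wrist',s); fit('carton_blue',.108,'w6')
for l in ['dial_grip','lift','platform_top']: print(l,[(round(x['conf'],2),(T@np.r_[x['position'],1])[:3].round(4)) for x in nets.spot_point('wrist',l)])
print(outline('wrist','dial_grip',.13,T)); a=np.radians(-12)
tool_delta(np.array([.5228,.0677,.275])+.131*np.array([np.sin(a),-np.cos(a),0]))
```

```text
carton_blue (0.76, array([518.9,  49.2,  76. ,  51.4,  78.3])) [(0.75, array([0.5247, 0.0665, 0.084 ]))]
dial_grip [(0.66, array([ 0.4935, -0.0592,  0.1216]))]
lift []
platform_top []
(0.89, array([497.2, -52.7,  45.4,  48.9,  70.2]))
tool yaw -11.89 ee [ 0.5002 -0.0391  0.4024] shift [-21.8  -0.2 127.4] turn None
```

View pics/w6.png

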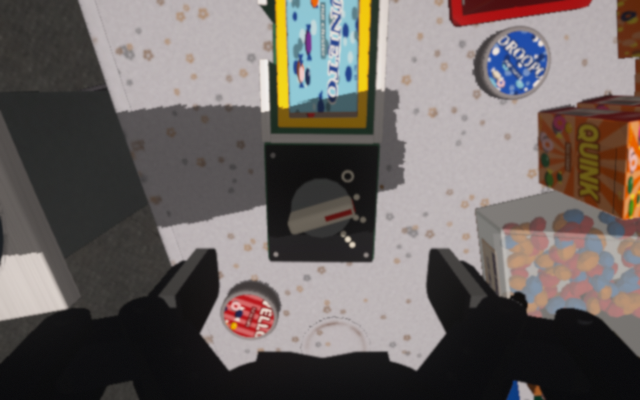

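Both cartons lie in the well, blue at (320,60). The dial at (322,208) has its red line pointing towards the single dot at about (357,197), so it stands at joint 0.6. It needs 34.4° clockwise. I'll set the fingers across the bar, with the tool y heading at 95.2°.

Emit:
jog_arm:
  series:
    - [[0,0,0,-10,-0.1,0,-1],[0,0,0,-11.6,0,0,-1],[0,0,-7.1,0,0,0,-1],[0,0,-7.1,0,0,0,-1],[0,0,-7.1,0,0,0,-1],[0,0,-7.1,0,0,0,-1],[0,0,-7.1,0,0,0,-1],[0,0,-7.1,0,0,0,-1]]

```text
t: 21.12
ee_pos: [0.4953, -0.0619, 0.4024]
tcp_rot: [1.548, 2.734, -0.001]
wrist_force: [0.0, 0.2, 0.6]
finger_gap: 0.0855
grip_force: 0.0
```

Emit:
jog_arm:
  series:
    - [[0,0,-7.1,0,0,0,-1],[0,0,-7.1,0,0,0,-1],[0,0,-7.1,0,0,0,-1],[0,0,-7.1,0,0,0,-1],[0,0,-7.1,0,0,10,-1],[0,0,-7.1,0,0,20,-1],[0,0,-7.1,0,0,20,-1],[0,0,-7.1,0,0,20,-1]]

```text
t: 21.78
ee_pos: [0.4953, -0.0619, 0.3319]
tcp_rot: [0.061, 3.14, -0.001]
wrist_force: [-0.5, -0.3, 0.6]
finger_gap: 0.0853
grip_force: 0.0
```

Emit:
jog_arm:
  series:
    - [[0,0,-7.1,0,0,10,-1],[0,0,0,0,0,0,-1],[0,0,0,0,0,0,-1]]

```text
t: 22.03
ee_pos: [0.4952, -0.0616, 0.3223]
tcp_rot: [0.117, -3.138, 0.0]
wrist_force: [-0.0, 0.1, 0.2]
finger_gap: 0.0855
grip_force: 0.0
```

Run:
```python
from h import *
s=robot.observe();T=c2w('wrist',s);save('wrist','w7')
for l in ['dial_grip']: print(l,[(round(x['conf'],2),(T@np.r_[x['position'],1])[:3].round(4)) for x in nets.spot_point('wrist',l)])
tool_delta([.4955,-.060,.281],95.2); print(s['joint_pos'].round(2))
```

```text
dial_grip [(0.66, array([ 0.4982, -0.0605,  0.12  ]))]
tool yaw 94.3 ee [ 0.4958 -0.0614  0.3233] shift [ 0.2  1.4 42.3] turn -0.9
[-0.12  0.24 -0.23  1.1  -0.   -0.2 ]
```

View pics/w7.png

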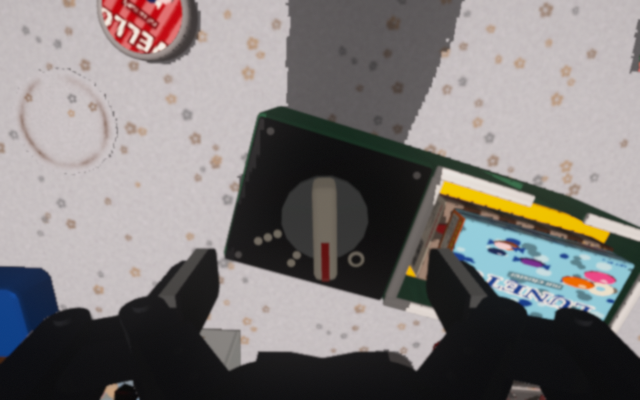

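The bar stands upright at column 324, midway between the fingers, with its pointer over the one-dot mark; the ring is at (357,259) and two dots at (292,258). Next: narrow the fingers, descend and grip lightly.

Emit:
jog_arm:
  series:
    - [[0,0,-0.9,0,1,0,0.1],[0,0,0,0,0,0,0.1],[0,0,0,0,0,10,0.1],[0,0,0,0,0,14,0.1],[0,0,0,0,0,10,0.1],[0,0,0,0,0,5,0.1],[0,0,0,0,0,2,0.1],[0,0,0,0,0,0,0.1]]
  newtons: 30

```text
t: 22.8
ee_pos: [0.4953, -0.0598, 0.2809]
tcp_rot: [0.149, -3.137, -0.0]
wrist_force: [0.3, -0.3, -1.4]
finger_gap: 0.0383
grip_force: 0.0
```

Emit:
jog_arm:
  series:
    - [[0,0,0,0,0,0,0.4],[0,0,0,0,0,0,0.7],[0,0,0,0,0,0,1],[0,0,0,0,0,0,1],[0,0,0,0,0,0,1],[0,0,0,0,0,0,1],[0,0,0,0,0,0,1]]

```text
t: 23.38
ee_pos: [0.4957, -0.0602, 0.282]
tcp_rot: [-0.149, 3.137, -0.002]
wrist_force: [-1.2, -3.8, 5.2]
finger_gap: 0.0117
grip_force: 32.6
```

Emit:
jog_arm:
  series:
    - [[0,0,3,0,0,0,1],[0,0,5,0,0,0,1],[0,0,6,0,0,0,1],[0,0,6,0,0,0,1],[0,0,6,0,0,0,1],[0,0,5,0,0,0,1],[0,0,3.5,0,0,0,1],[0,0,0,0,0,0,1]]

```text
t: 24.05
ee_pos: [0.4956, -0.0607, 0.282]
tcp_rot: [0.795, 3.038, -0.004]
wrist_force: [-1.5, -7.9, 5.7]
finger_gap: 0.0112
grip_force: 32.6
```

Run:
```python
from h import *
tool_delta([.4955,-.060,.281],60.8); s=robot.observe(); print(s['torque'],s['wrist_force'])
```

```text
tool yaw 60.66 ee [ 0.4956 -0.0607  0.282 ] shift [0.4 0.6 1. ] turn -0.14
[-1.79850393  0.22359956  0.01218059] [-1.46551914 -7.94106086  5.71721958]
```

Turned to the two-dot heading. Now I'll open, back out straight up and check.

Emit:
jog_arm:
  series:
    - [[0,0,0,0,0,0,0.6],[0,0,0,0,0,0,0.3],[0,0,0,0,0,0,0.2],[0,0,0,0,0,0,0.2],[0,0,0,0,0,0,0.2],[0,0,0,0,0,-10,0.2],[0,0,0,0,0,-25,0.2],[0,0,0,0,0,-30,0.2]]

```text
t: 24.72
ee_pos: [0.4948, -0.0597, 0.3464]
tcp_rot: [-0.787, -3.038, 0.001]
wrist_force: [0.9, -0.8, 1.0]
finger_gap: 0.0341
grip_force: 0.0
```

Emit:
jog_arm:
  series:
    - [[0,0,0,0,0,-30,0.2],[0,0,0,0,0,-25,0],[0,0,0,0,0,0,-1],[0,0,0,0,0,0,-1],[0,0,0,0,0,0,-1],[0,0,0,0,0,0,-1]]

```text
t: 25.22
ee_pos: [0.4951, -0.0598, 0.4006]
tcp_rot: [-0.788, -3.04, 0.0]
wrist_force: [-0.1, -0.1, -0.5]
finger_gap: 0.0851
grip_force: 0.0
```

Run:
```python
from h import *
save('wrist','w8'); s=robot.observe(); print(s['wrist_force'],s['finger_gap'],s['ee_pos'])
```

```text
[ 0.53418745 -0.53788375  0.17247924] 0.08532950862035485 [ 0.49513627 -0.0598243   0.4004781 ]
```

View pics/w8.png

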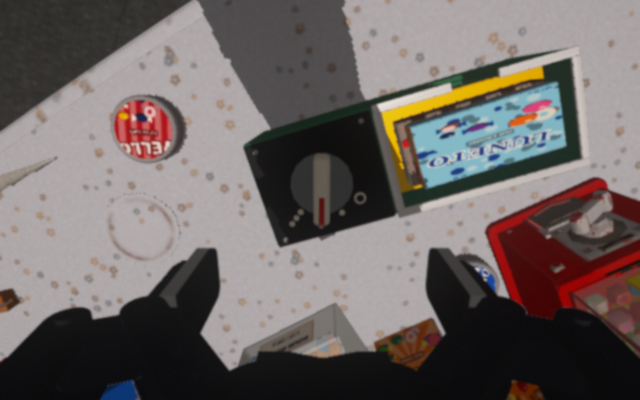

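The pointer at (321,215) now covers the two-dot mark. One dot shows at (341,213), the ring at (360,199) and three dots near (296,217). Both cartons sit flat in the well and the robot touches nothing, so I'm handing in.

```bash
python3 -c "
from rig import robot
print(robot.sign_off())"
```

```text
the job is handed in; nothing more can be done
None
```

I laid the brown carton and then the blue one flat in the lift, turned the dial from one dot to two, let go, and handed the job in after about 25 s with the robot touching nothing.

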